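# Free the sagging bolt of the mixer guard and hold its gate ajar

## Task

The bolt on the gate of the tube mixer's guard has sagged, and its nose is caught behind the bent-up lip of the keeper. Take the bolt's upright handle, lift the bolt over the lip while drawing it fully out of the keeper without wrenching it against the metal, then swing the gate about a hand's width (10 cm at its free edge) towards the robot and finish while still gripping the handle: the hinge is sprung, so keep the gate held still there and do not let go. Do not shift the bottle, jar and tube rack standing round the guard.

Things in the scene. Friction and masses are not known exactly. Their poses are not given: they have to be found in the camera images.
- guard: Fixed open-topped bench guard of aluminium and clear panels, 370 mm wide (y), 250 deep (x), 170 high. Origin on the bench under the closed gate's middle plane, z up; y runs along the gate from keeper side to hinge side, x points into the guard (the gate opens to -x). The bolt lies along y at x = 0 on the gate's top rail; the fixed stile with the keeper stands at y = -131 to -205 mm.
- gate_hinge (a point): Point on the gate's upright hinge line at rail height: guard frame (0, 140, 170) mm. The gate is a panel 20 mm thick reaching 264 mm from the hinge line to its free edge, bottom 20 mm and top 170 mm above the bench.
- gate (a joint): Gate angle in rad, 0 shut, growing to 1.2 as its free edge swings towards the guard's -x (clockwise seen from above). A spring shuts it: about 0.35 N m when shut, 0.65 N m at 0.4 rad. At 0.39 rad the free edge stands 100 mm from shut.
- handle_grip (a point): On the axis of the bolt's handle, a plain upright steel rod of 16 mm diameter that moves with the bolt: 16 mm below its top, 250 mm above the bench while the bolt sags; rod free to 45 mm below this point. Bolt undrawn: guard frame (0, -60) mm. Two guide staples on the gate, tops 222 mm above the bench, stand 35 mm away on the keeper side, 110 mm on the hinge side. Its frame turns with the gate.
- bolt_draw (a joint): How far the bolt is drawn along the gate towards the hinge (guard +y when shut), m: 0 fully in, stop at 0.045; starts at 0 to 0.004. Friction is about 1.5 N; it stays where it is left. The nose hits the lip at about 0.006 unless raised; from 0.026 on, the nose is out of the keeper and the gate is free.
- bolt (a joint): How far the bolt is raised in its tall guide staples, m: 0 sagging (it falls back by its weight, 0.15 to 0.25 kg), stop at 0.022. The 10 mm bar's downturned nose clears the lip when raised by more than 0.011.
- keeper_lip (a point): Middle of the top edge of the keeper's bent-up lip, guard frame (0, -144, 182) mm. The keeper is a steel trough, open at the top, on the fixed stile: two cheeks 35 mm high, 25 mm apart, either side of the bolt's nose, and this 12 mm lip across its gate side. The nose reaches 10 mm below the lip's top while the bolt sags.
- reagent_center (a point): Amber bottle, 68 mm diameter, 150 mm high, standing near the guard; point half-way up. Leave alone.
- jar_center (a point): Small white jar, 64 mm diameter, 75 mm high; point half-way up. Leave alone.
- tube_rack_center (a point): Blue tube rack with capped tubes, 60 x 150 mm (x, y), 113 mm high; point half-way up. Leave alone.

How it is judged:
By the outcome, as a careful person would: the job done as asked, in the order asked, and still so for the second after the job is handed in, while the arm keeps its last pose, push and grip.
It also fails if it takes over 32 s, if anything falls off the work surface, if the arm or the gripper's body presses on something with over 40 N, if the wrist force passes 120 N, or if a joint passes its speed limit or range.

## Robot

A 7-joint arm with a two-finger parallel gripper is mounted at the origin on the work surface. World frame = base frame: x ahead of the robot, y to its left, z up, the work surface at z = 0. Lengths are in m, angles in rad, forces in N, time in s.
With the tool pointing down it reaches from about 0.425 to 0.875 m from the base axis. Payload 8.4 kg.
Tool frame: the origin (TCP) lies midway between the tips of the shut fingers; the grasp point (between the pads) lies 19 mm behind it; z points along the fingers, y is the direction in which the jaws open and shut (so a half turn about z gives the same grasp; the last joint's range is limited). The gripper opens to 85 mm and grips with 20 to 120 N. Pads are 22 mm wide; open, the fingers measure 114 mm over their backs; the gripper's body (76 mm by 85 mm) begins 54 mm behind the grasp point. The pads swing forward as they close: fully open they stand 13 mm farther back than shut.
Start: joints at [-1.403, 0.333, 0.04, 1.465, -0.013, 1.343, -0.059], TCP at [0.171, 0.627, 0.231] pointing down, gripper open.
Joint ranges: [-2.58, 2.58], [-0.38, 2.09], [-1.3, 1.39], [0.25, 2.4], [-1.5, 4.64], [0.08, 2.09], [-2.65, 2.65]. Speed limits (rad/s): [2.22, 2.22, 2.79, 2.79, 3.14, 3.14, 3.14].

## Interface

Orientations are given as a unit quaternion [w, x, y, z].
In Python, from station import bot, eyes, job gives the robot as it stands. The module is installed in compiled form; this text tells all that it offers.
- The arm moves only by the tool apply_moves, never from a script. Its arguments are lists of equal length, an entry for each row: "xyz": the shift along the tool's x, y, z in m, a list of three; "rotation": the turn, a rotation vector about the tool's x, y, z in degrees, a list of three. In form: {"xyz": [[x, y, z], ...], "rotation": [[ax, ay, az], ...]}. A call has 1 to 12 rows; each row is the pose to reach, as a shift and turn from the pose measured when the call began, along the tool's axes at that moment; what a row does not reach only later rows make up. A row lasts 1/8 s, in which the tool goes at most 62.5 mm and 10.7 degrees, less where a joint would pass 70% of its speed; a pose out of reach is approached as far as the arm can. A call with a gripper value outside its range is refused whole. "fingers" is the opening, from 0 (shut) to 1 (fully open), set as the call begins (left out, the last holds). The fingers move at their own pace and stop on an object; "grip_force" is the grip in N (left out, the last holds). Time passes only in rows, so rows that repeat a pose let the fingers close. It gives the time, the measured TCP pose, the force and the opening at its end, in the units of the state.
- bot.sense(): the state, without advancing time (a new reading comes with each control period).
- eyes.snapshot(name): name is "scene" or "side" or "wrist"; returns (picture, depth): 420x560x3 uint8, blue, green, red; 420x560 float32, m along the optical axis (not along the pixel's ray), 0 where there is no reading.
- eyes.camera_params(name): a dict with "K" (3x3 intrinsics, pixels), "k1" (the pictures are not rectified: a ray, as slopes to the right and down, at radius r is drawn at 1 + k1 r^2 times it, then the intrinsics apply), "R" (3x3) and "t" (3): a world point X has camera coordinates R X + t. Camera axes: x right, y down, z forward; pixel columns grow to the right and rows downward; lengths in m; the calibration is good to about 2 mm. A picture is of the moment at which its call begins: read the wrist's pose just before it. camera_params takes no time and is no camera call; for the wrist camera it gives the pose at the moment of the call.
- job.close_job(): hands the job in, once; it reports no verdict.
The state is a dict: "time_s": time; "joints": joint angles; "qd": joint speeds; "joint_efforts": joint torques, N m; "tcp_pos": TCP position; "eef_rot": TCP orientation; "wrist_force": force on the tool from outside, world axes, zero at the start; "moment": the same for the moment, N m; "grip_width": finger opening in m.
Only numpy, scipy, OpenCV 4.12 (cv2) and the standard library are available. Lean on these libraries where they do the work, as an engineer would, in place of code of your own. Each camera call takes 0.05 s, during which the arm holds its last target.

## Working session

There is one attempt and no reset: what is moved stays moved. The work goes in short steps, Python scripts to look and compute and a tool call to move; the robot and the scene stay as the last step left them, time stands still between calls to the robot, and variables do not carry over. Pictures are saved under pics/ and viewed, and the job is handed in when it is done.

Besides the shell and the picture viewer there is one more tool, called after "Call:" as name(argument=value, ...), one argument or row to a line, values as JSON. apply_moves: Moves the arm, as the interface text tells. Its arguments: {"type":"object","properties":{"xyz":{"type":"array"},"rotation":{"type":"array"},"fingers":{"type":"number"},"grip_force":{"type":"number"}},"required":["xyz","rotation"]}

```bash
mkdir -p pics
cat > snap.py <<'E'
import sys,cv2,numpy as np,pickle
from station import bot,eyes,job
tag=sys.argv[1]
for n in sys.argv[2:]:
    P=eyes.camera_params(n); s=bot.sense(); im,d=eyes.snapshot(n)
    cv2.imwrite(f'pics/{tag}_{n}.png',im); pickle.dump((P,s,im,d),open(f'{tag}_{n}.pkl','wb'))
    print(n,np.round(P['K'],1).tolist(),P['k1'],np.round(P['R'],3).tolist(),np.round(P['t'],3).tolist())
print({k:np.round(v,3).tolist() for k,v in bot.sense().items()})
E
python3 snap.py a scene side wrist
```

```text
scene [[532.5, 0.0, 272.8], [0.0, 532.5, 207.4], [0.0, 0.0, 1.0]] -0.03947332079775955 [[-0.099, 0.995, 0.006], [0.834, 0.086, -0.545], [-0.543, -0.049, -0.839]] [0.034, -0.365, 1.554]
side [[450.3, 0.0, 285.5], [0.0, 450.3, 213.3], [0.0, 0.0, 1.0]] -0.13715278047291404 [[0.982, -0.188, -0.001], [-0.123, -0.641, -0.757], [0.141, 0.744, -0.653]] [-0.535, 0.225, 1.051]
wrist [[374.8, 0.0, 283.8], [0.0, 374.8, 212.8], [0.0, 0.0, 1.0]] 0.02362178352692043 [[0.263, 0.965, -0.002], [0.927, -0.252, 0.278], [0.268, -0.075, -0.961]] [-0.649, -0.036, 0.379]
{'time_s': 0.15, 'joints': [-1.403, 0.334, 0.04, 1.466, -0.013, 1.343, -0.059], 'qd': [-0.001, -0.001, 0.001, -0.002, 0.0, -0.0, 0.001], 'joint_efforts': [0.004, -65.905, 1.368, -40.587, 0.017, 0.01, -0.0], 'tcp_pos': [0.171, 0.627, 0.231], 'eef_rot': [-0.0, 0.133, 0.991, -0.001], 'wrist_force': [-0.159, -0.173, -0.723], 'moment': [-0.022, 0.028, 0.011], 'grip_width': 0.085}
```

View pics/a_scene.png

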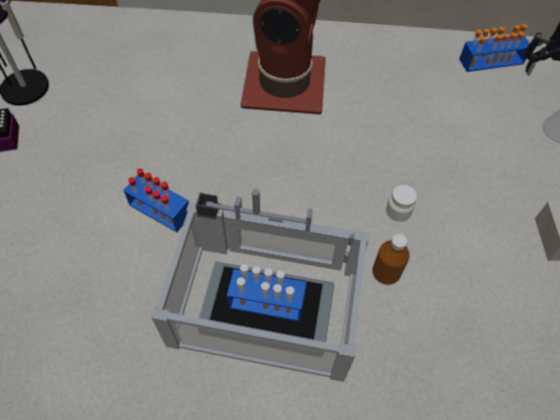

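View pics/a_side.png

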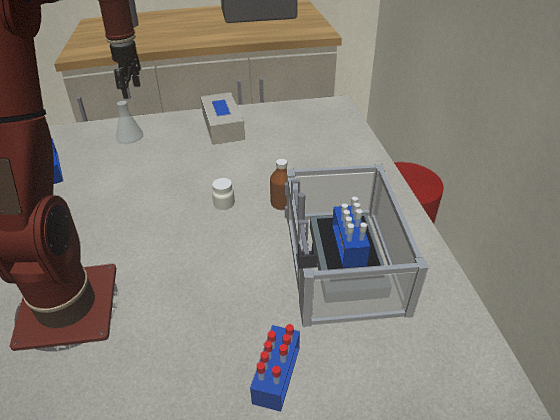

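View pics/a_wrist.png

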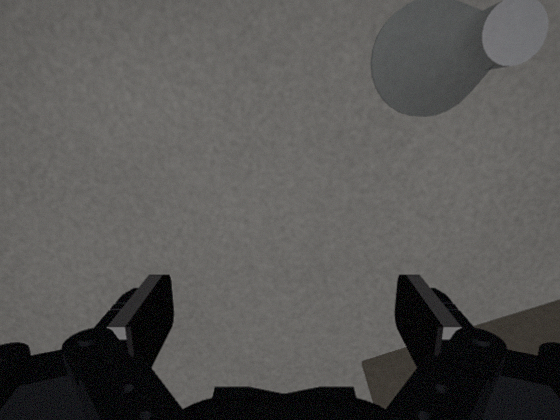

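The scene picture shows the guard facing the robot: handle near (256,190–213), keeper near (207,205), gate hinge near (360,240), bottle (390,260), jar (402,200), rack (155,200). I'll zoom in to pick pixels.

Run:
```python
import cv2
im=cv2.imread('pics/a_scene.png'); cv2.imwrite('pics/z1.png',cv2.resize(im[170:280,180:380],None,fx=4,fy=4,interpolation=cv2.INTER_CUBIC))
im=cv2.imread('pics/a_side.png'); cv2.imwrite('pics/z2.png',cv2.resize(im[160:320,270:430],None,fx=3.7,fy=3.7,interpolation=cv2.INTER_CUBIC))
```

```text
(no output)
```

View pics/z1.png

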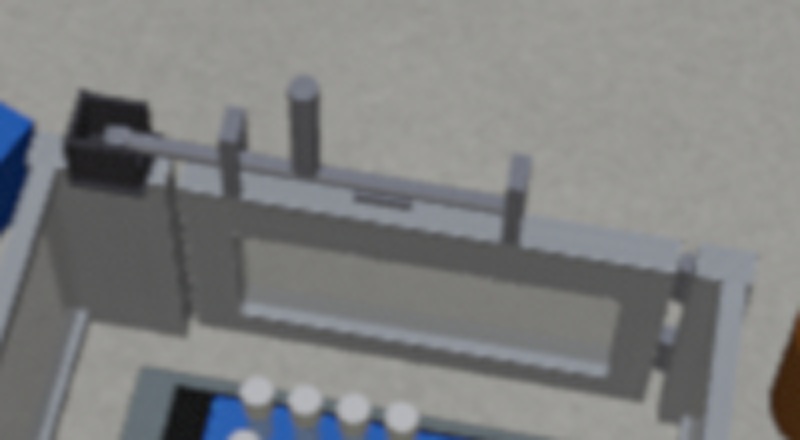

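View pics/z2.png

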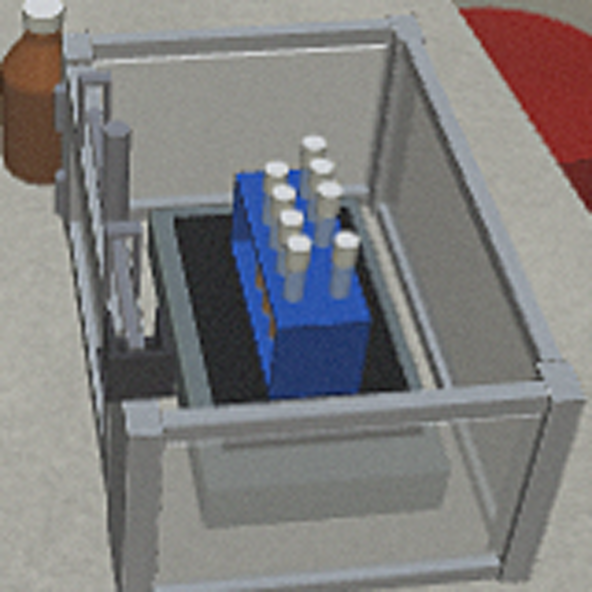

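```bash
cat > geo.py <<'E'
import numpy as np,pickle,cv2
def ray(P,u,v):
    K=P['K'];p=np.array([(u-K[0,2])/K[0,0],(v-K[1,2])/K[1,1]])
    q=p.copy()
    for _ in range(20): q=p/(1+P['k1']*(q@q))
    R=np.array(P['R']);t=np.array(P['t'])
    return -R.T@t, R.T@np.array([q[0],q[1],1])
def onz(P,u,v,z):
    o,d=ray(P,u,v); return o+d*(z-o[2])/d[2]
def tri(a,b):
    A=[];B=[]
    for o,d in (a,b):
        d=d/np.linalg.norm(d);M=np.eye(3)-np.outer(d,d);A.append(M);B.append(M@o)
    x=np.linalg.solve(A[0]+A[1],B[0]+B[1])
    return x,[np.linalg.norm(M@(x-o)) for M,(o,d) in zip(A,(a,b))]
def proj(P,X):
    c=np.array(P['R'])@X+np.array(P['t']);q=c[:2]/c[2];q=q*(1+P['k1']*(q@q));K=P['K']
    return np.array([K[0,0]*q[0]+K[0,2],K[1,1]*q[1]+K[1,2]])
E
python3 - <<'E'
import pickle,numpy as np
from geo import *
np.set_printoptions(precision=4,suppress=True)
Ps,_,im,d=pickle.load(open('a_scene.pkl','rb'));Pd,_,im2,d2=pickle.load(open('a_side.pkl','rb'))
z1=lambda x,y:((x+.5)/4-.5+180,(y+.5)/4-.5+170)
z2=lambda x,y:((x+.5)/3.7-.5+270,(y+.5)/3.7-.5+160)
h=onz(Ps,*z1(303,88),.266);print('handle',h, onz(Pd,*z2(117,129),.266))
print('tri',tri(ray(Ps,*z1(303,88)),ray(Pd,*z2(117,129))))
s1=onz(Ps,*z1(235,112),.222);s2=onz(Ps,*z1(520,158),.222);print('staples',s1,s2,np.linalg.norm(s2-s1))
print('side staples',onz(Pd,*z2(123,227),.222),onz(Pd,*z2(96,77),.222))
print('scene hinge post top',onz(Ps,*z1(725,255),.17),'left',onz(Ps,*z1(45,145),.17))
print('side posts', onz(Pd,*z2(77,45),.17), onz(Pd,*z2(145,415),.17),onz(Pd,*z2(405,28),.17),onz(Pd,*z2(562,380),.17))
# objects
for nm,P,u,v,z in [('bottle cap s',Ps,399,243,.15),('bottle side',Pd,281.5,164,.15),('jar s',Ps,404,193,.075),('jar side',Pd,222.5,184,.075)]: print(nm,onz(P,u,v,z))
for nm,u,v in [('redcaps',140,173),('r2',165,200),('r3',186,212),('r4',132,183)]: print(nm,onz(Ps,u,v,.11))
E
```

```text
handle [ 0.5764 -0.0115  0.266 ] [ 0.5765 -0.0123  0.266 ]
tri (array([ 0.5765, -0.0116,  0.2657]), [np.float64(0.00024789485379603135), np.float64(0.0002478948537961213)])
staples [ 0.5643 -0.0481  0.222 ] [0.5769 0.0954 0.222 ] 0.14400877982905733
side staples [ 0.5734 -0.0469  0.222 ] [0.5876 0.0965 0.222 ]
scene hinge post top [0.5909 0.204  0.17  ] left [ 0.5606 -0.1516  0.17  ]
side posts [0.5972 0.2046 0.17  ] [ 0.5657 -0.144   0.17  ] [0.8339 0.1816 0.17  ] [ 0.8039 -0.1649  0.17  ]
bottle cap s [0.5939 0.2852 0.15  ]
bottle side [0.5858 0.273  0.15  ]
jar s [0.4131 0.3175 0.075 ]
jar side [0.4197 0.3134 0.075 ]
redcaps [ 0.4448 -0.3007  0.11  ]
r2 [ 0.5131 -0.2269  0.11  ]
r3 [ 0.5398 -0.1739  0.11  ]
r4 [ 0.4747 -0.3123  0.11  ]
```

```bash
cat > rel.py <<'E'
import numpy as np
from scipy.spatial.transform import Rotation as Rn
from station import bot
def R0(s): q=s['eef_rot'];return Rn.from_quat([q[1],q[2],q[3],q[0]])
def yawR(a): # tool down, tool y at azimuth a deg
    a=np.radians(a);y=np.array([np.cos(a),np.sin(a),0]);z=np.array([0,0,-1.]);x=np.cross(y,z)
    return Rn.from_matrix(np.column_stack([x,y,z]))
def rel(p,a,s=None):
    s=s or bot.sense();R=R0(s)
    return np.round(R.inv().apply(np.array(p)-s['tcp_pos'])*1000,1).tolist(),np.round((R.inv()*yawR(a)).as_rotvec(degrees=True),1).tolist()
E
python3 - <<'E'
from rel import *
a=np.array([.171,.627,.231]);b=np.array([.5765,-.0115,.33])
for f in np.linspace(0,1,6): 
    p=a+(b-a)*f; print(f,rel(p,74.7-79.9*f))
E
```

```text
0.0 ([0.4, 0.3, -0.4], [-0.1, 0.0, 0.0])
0.2 ([-111.5, -101.6, -20.0], [-0.1, 0.0, 16.0])
0.4 ([-223.4, -203.4, -39.7], [-0.1, 0.0, 32.0])
0.6000000000000001 ([-335.3, -305.2, -59.4], [-0.1, 0.0, 47.9])
0.8 ([-447.2, -407.0, -79.0], [-0.1, 0.0, 63.9])
1.0 ([-559.2, -508.8, -98.7], [-0.1, 0.1, 79.9])
```

Call:
apply_moves(
  xyz=[
    [-0.02,-0.018,-0.015],
    [-0.056,-0.051,-0.04],
    [-0.1,-0.091,-0.065],
    [-0.147,-0.134,-0.085],
    [-0.195,-0.178,-0.1],
    [-0.243,-0.221,-0.1],
    [-0.29,-0.264,-0.1],
    [-0.338,-0.307,-0.1],
    [-0.385,-0.351,-0.1],
    [-0.42,-0.383,-0.1],
    [-0.44,-0.401,-0.1],
    [-0.447,-0.407,-0.1],
  ],
  rotation=[
    [0,0,3],
    [0,0,8],
    [0,0,14],
    [0,0,21],
    [0,0,28],
    [0,0,35],
    [0,0,42],
    [0,0,48],
    [0,0,55],
    [0,0,60],
    [0,0,63],
    [0,0,64],
  ],
  fingers=1,
)

```text
time_s: 1.65
tcp_pos: [0.4957, 0.1151, 0.3311]
eef_rot: [0.0, 0.639, 0.769, -0.001]
wrist_force: [-0.3, 1.3, -0.2]
grip_width: 0.0854
```

Run:
```python
from rel import *
s=bot.sense();print(s['time_s'],s['tcp_pos'],s['joints'])
print(rel([.5765,-.0115,.33],-5.2))
```

```text
1.65 [0.49566604 0.11507069 0.33105941] [-0.88315222 -0.0149938   0.56663552  1.66258777  0.00910506  1.49253846
 -0.13341298]
([-139.2, 56.3, 1.2], [-0.0, 0.1, 15.7])
```

Call:
apply_moves(
  xyz=[
    [-0.03,0.012,0],
    [-0.07,0.028,0],
    [-0.11,0.045,0],
    [-0.135,0.055,0],
    [-0.139,0.056,0.001],
    [-0.139,0.056,0.001],
  ],
  rotation=[
    [0,0,4],
    [0,0,8],
    [0,0,12],
    [0,0,15],
    [0,0,15.7],
    [0,0,15.7],
  ],
)

```text
time_s: 2.4
tcp_pos: [0.5758, -0.0095, 0.3296]
eef_rot: [-0.0, 0.737, 0.676, -0.001]
wrist_force: [-0.1, 0.4, -0.3]
grip_width: 0.0858
```

```bash
python3 snap.py b wrist
python3 - <<'E'
from rel import *
from geo import *
P=pickle.load(open('b_wrist.pkl','rb'))[0]
for z in(.266,.21):print(proj(P,np.array([.5765,-.0115,z])))
E
```

```text
wrist [[374.8, 0.0, 283.8], [0.0, 374.8, 212.8], [0.0, 0.0, 1.0]] 0.02362178352692043 [[0.996, -0.087, -0.001], [-0.083, -0.957, 0.279], [-0.025, -0.278, -0.96]] [-0.574, -0.025, 0.485]
{'time_s': 2.45, 'joints': [-0.695, 0.167, 0.736, 1.52, -0.112, 1.499, -0.044], 'qd': [-0.004, -0.007, 0.001, 0.0, 0.001, 0.0, 0.004], 'joint_efforts': [0.808, -41.691, 5.522, -41.282, 0.084, -0.019, -0.015], 'tcp_pos': [0.576, -0.009, 0.33], 'eef_rot': [-0.0, 0.737, 0.676, -0.001], 'wrist_force': [0.218, 0.407, 0.092], 'moment': [0.045, -0.006, -0.033], 'grip_width': 0.085}
[285.63329429 234.05357352]
[285.35871985 208.26454161]
```

View pics/b_wrist.png

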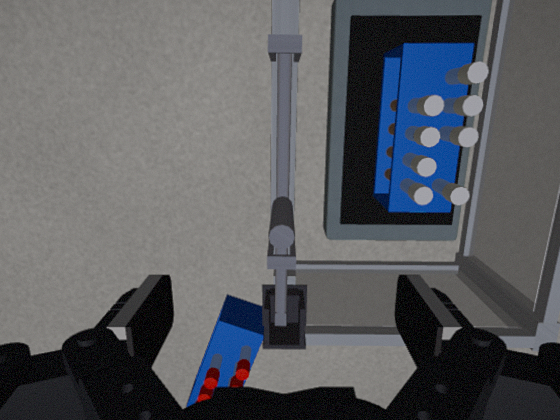

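The wrist picture shows the handle's top at about (282,238), keeper at (285,315), and staples at (285,45)/(282,258). That puts the handle at about (0.575, -0.013). Descending now.

Run:
```python
from rel import *
from geo import *
P=pickle.load(open('b_wrist.pkl','rb'))[0]
print(onz(P,282,238,.266),onz(P,285,44,.222),onz(P,282,260,.222))
s=bot.sense();print(s['tcp_pos'],rel([.575,-.013,.223],-5.1))
```

```text
[ 0.57418178 -0.01374379  0.266     ] [0.58544628 0.09560153 0.222     ] [ 0.5710315  -0.04648215  0.222     ]
[ 0.57579815 -0.00925878  0.32986569] ([-3.7, -0.3, 106.9], [-0.1, 0.0, 0.1])
```

Call:
apply_moves(
  xyz=[
    [-0.0037,-0.0005,0.01],
    [-0.0037,-0.0005,0.03],
    [-0.0037,-0.0005,0.05],
    [-0.0037,-0.0005,0.07],
    [-0.0037,-0.0005,0.09],
    [-0.0037,-0.0005,0.102],
    [-0.0037,-0.0005,0.107],
    [-0.0037,-0.0005,0.107],
  ],
  rotation=[
    [0,0,0],
    [0,0,0],
    [0,0,0],
    [0,0,0],
    [0,0,0],
    [0,0,0],
    [0,0,0],
    [0,0,0],
  ],
)

```text
time_s: 3.45
tcp_pos: [0.5748, -0.0128, 0.223]
eef_rot: [-0.0, 0.737, 0.676, -0.001]
wrist_force: [-0.1, -0.1, -0.3]
grip_width: 0.0856
```

```bash
python3 snap.py c wrist scene
```

```text
wrist [[374.8, 0.0, 283.8], [0.0, 374.8, 212.8], [0.0, 0.0, 1.0]] 0.02362178352692043 [[0.996, -0.086, -0.001], [-0.082, -0.957, 0.279], [-0.025, -0.278, -0.96]] [-0.573, 0.001, 0.381]
scene [[532.5, 0.0, 272.8], [0.0, 532.5, 207.4], [0.0, 0.0, 1.0]] -0.03947332079775955 [[-0.099, 0.995, 0.006], [0.834, 0.086, -0.545], [-0.543, -0.049, -0.839]] [0.034, -0.365, 1.554]
{'time_s': 3.55, 'joints': [-0.678, 0.216, 0.727, 1.692, -0.148, 1.29, -0.007], 'qd': [-0.001, -0.0, -0.001, -0.002, 0.001, -0.0, 0.0], 'joint_efforts': [-0.084, -43.709, 6.171, -39.239, 0.008, 0.004, 0.003], 'tcp_pos': [0.575, -0.013, 0.224], 'eef_rot': [0.0, 0.737, 0.676, -0.0], 'wrist_force': [0.072, 1.332, -0.324], 'moment': [0.005, 0.063, 0.018], 'grip_width': 0.085}
```

View pics/c_wrist.png

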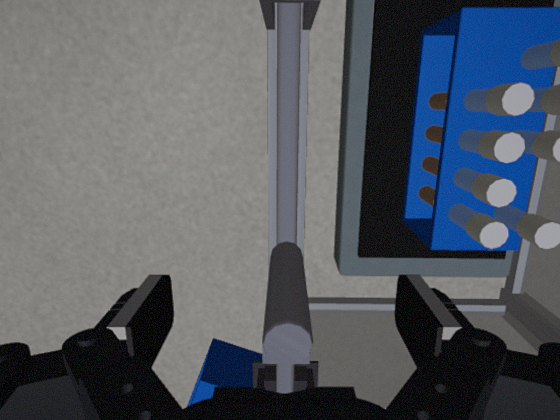

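The rod's top is at about (288,345), centred between the pads (midline ~284), so I'll close the gripper.

Call:
apply_moves(
  xyz=[
    [0,0.001,0],
    [0,0.001,0],
    [0,0.001,0],
    [0,0.001,0],
    [0,0.001,0],
    [0,0.001,0],
    [0,0.001,0],
    [0,0.001,0],
  ],
  rotation=[
    [0,0,0],
    [0,0,0],
    [0,0,0],
    [0,0,0],
    [0,0,0],
    [0,0,0],
    [0,0,0],
    [0,0,0],
  ],
  fingers=0,
  grip_force=50,
)

```text
time_s: 4.55
tcp_pos: [0.5762, -0.013, 0.2235]
eef_rot: [0.0, 0.737, 0.676, -0.0]
wrist_force: [-1.4, 0.4, 0.8]
grip_width: 0.0147
```

```bash
python3 snap.py d wrist|tail -1
```

```text
{'time_s': 4.6, 'joints': [-0.676, 0.218, 0.727, 1.69, -0.15, 1.291, -0.006], 'qd': [-0.0, -0.001, -0.001, -0.001, 0.0, -0.001, -0.0], 'joint_efforts': [0.057, -43.813, 6.354, -39.336, -0.023, -0.167, -0.083], 'tcp_pos': [0.576, -0.013, 0.224], 'eef_rot': [0.0, 0.737, 0.676, -0.0], 'wrist_force': [-0.682, 0.045, 1.103], 'moment': [-0.012, 0.076, 0.078], 'grip_width': 0.015}
```

View pics/d_wrist.png

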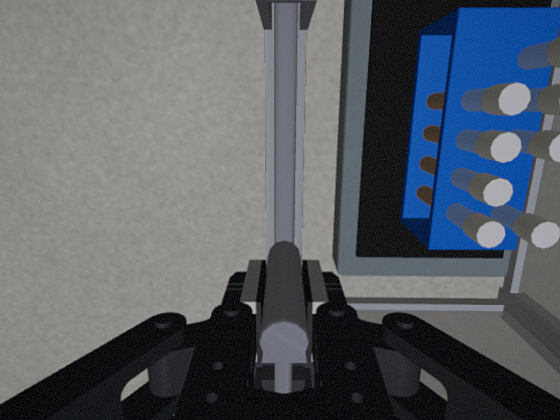

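Rod is held at 14.7 mm with light forces. Lifting straight up 16.5 mm.

Call:
apply_moves(
  xyz=[
    [0,0,-0.003],
    [0,0,-0.006],
    [0,0,-0.009],
    [0,0,-0.012],
    [0,0,-0.0145],
    [0,0,-0.0165],
    [0,0,-0.0165],
    [0,0,-0.0165],
  ],
  rotation=[
    [0,0,0],
    [0,0,0],
    [0,0,0],
    [0,0,0],
    [0,0,0],
    [0,0,0],
    [0,0,0],
    [0,0,0],
  ],
)

```text
time_s: 5.6
tcp_pos: [0.5762, -0.013, 0.24]
eef_rot: [0.0, 0.737, 0.676, -0.0]
wrist_force: [-0.5, 0.9, -1.6]
grip_width: 0.0144
```

```bash
python3 snap.py e wrist scene side|tail -1
python3 - <<'E'
import cv2
im=cv2.imread('pics/e_scene.png'); im2=cv2.imread('pics/e_side.png')
cv2.imwrite('pics/e_z.png',cv2.hconcat([cv2.resize(im[160:270,180:290],(400,400)),cv2.resize(im2[170:280,270:380],(400,400))]))
E
```

```text
{'time_s': 5.75, 'joints': [-0.68, 0.207, 0.73, 1.667, -0.141, 1.322, -0.013], 'qd': [0.0, 0.001, -0.0, 0.001, 0.0, -0.0, -0.001], 'joint_efforts': [0.446, -44.65, 6.623, -40.966, 0.148, -0.051, -0.069], 'tcp_pos': [0.576, -0.013, 0.24], 'eef_rot': [0.0, 0.737, 0.676, -0.0], 'wrist_force': [0.884, 0.142, -2.138], 'moment': [0.083, 0.024, 0.111], 'grip_width': 0.015}
```

View pics/e_wrist.png

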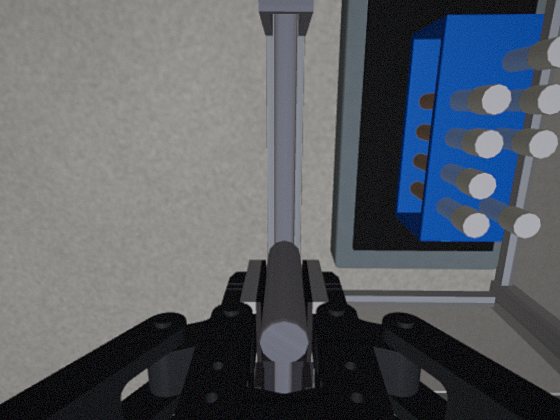

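View pics/e_z.png

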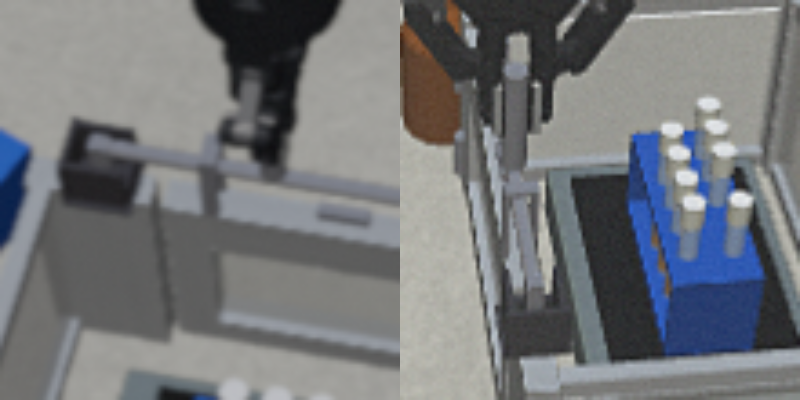

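The bolt rose with the gripper: the rod sits the same between the pads and the load is about 2 N. Drawing 36 mm along the gate (tool +x).

Call:
apply_moves(
  xyz=[
    [0.002,0,0],
    [0.005,0,0],
    [0.009,0,0],
    [0.013,0,0],
    [0.017,0,0],
    [0.021,0,0],
    [0.025,0,0],
    [0.029,0,0],
    [0.033,0,0],
    [0.0355,0,0],
    [0.0365,0,0],
    [0.0365,0,0],
  ],
  rotation=[
    [0,0,0],
    [0,0,0],
    [0,0,0],
    [0,0,0],
    [0,0,0],
    [0,0,0],
    [0,0,0],
    [0,0,0],
    [0,0,0],
    [0,0,0],
    [0,0,0],
    [0,0,0],
  ],
)

```text
time_s: 7.25
tcp_pos: [0.5794, 0.0235, 0.24]
eef_rot: [0.0, 0.737, 0.676, -0.0]
wrist_force: [1.4, -0.6, -3.0]
grip_width: 0.0149
```

```bash
python3 snap.py f wrist scene side|tail -1
python3 - <<'E'
import cv2
im=cv2.imread('pics/f_scene.png'); im2=cv2.imread('pics/f_side.png')
cv2.imwrite('pics/f_z.png',cv2.hconcat([cv2.resize(im[160:270,180:290],(400,400)),cv2.resize(im2[170:280,270:380],(400,400))]))
E
```

```text
{'time_s': 7.4, 'joints': [-0.722, 0.213, 0.709, 1.658, -0.143, 1.324, -0.076], 'qd': [-0.0, 0.001, -0.0, 0.002, -0.001, -0.001, -0.0], 'joint_efforts': [-0.24, -46.004, 6.041, -40.485, -0.222, 0.61, -0.014], 'tcp_pos': [0.579, 0.024, 0.24], 'eef_rot': [-0.0, 0.737, 0.676, -0.0], 'wrist_force': [1.058, -0.389, -2.847], 'moment': [-0.239, -0.415, 0.007], 'grip_width': 0.015}
```

View pics/f_wrist.png

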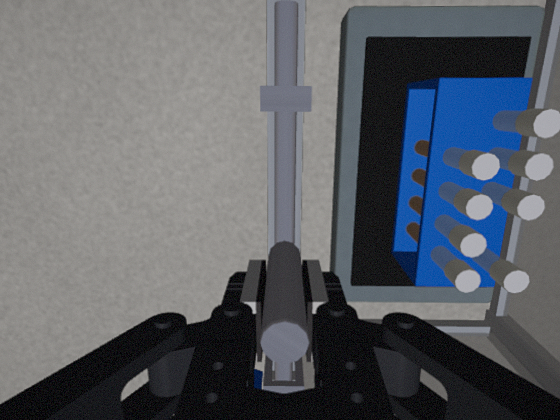

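View pics/f_z.png

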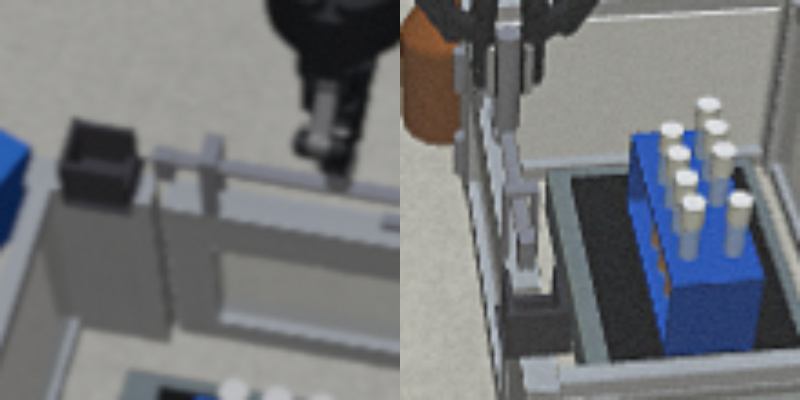

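The wrist, scene and side pictures show the nose drawn clear of the keeper, at the gate's free end, with forces under 3 N. Swinging about the hinge now (r ≈ 163 mm), first half.

Call:
apply_moves(
  xyz=[
    [0,-0.0028,0],
    [0.0001,-0.0057,0],
    [0.0003,-0.0091,0],
    [0.0005,-0.0125,0],
    [0.0008,-0.0159,0],
    [0.0011,-0.0193,0],
    [0.0016,-0.0227,0],
    [0.0021,-0.0261,0],
    [0.0027,-0.0294,0],
    [0.0031,-0.0317,0],
    [0.0031,-0.0317,0],
  ],
  rotation=[
    [0,0,1],
    [0,0,2],
    [0,0,3.2],
    [0,0,4.4],
    [0,0,5.6],
    [0,0,6.8],
    [0,0,8],
    [0,0,9.2],
    [0,0,10.4],
    [0,0,11.2],
    [0,0,11.2],
  ],
)

```text
time_s: 8.78
tcp_pos: [0.548, 0.0295, 0.2401]
eef_rot: [-0.0, 0.799, 0.601, 0.0]
wrist_force: [3.3, 0.3, -3.2]
grip_width: 0.0148
```

```bash
python3 snap.py g wrist|tail -1
python3 - <<'E'
from rel import *
s=bot.sense();y=R0(s).apply([0,1,0]);print('yaw',np.degrees(np.arctan2(y[1],y[0])))
H=np.array([.5937,.1862]);p=s['tcp_pos'][:2]
d=H-p;print('r',np.linalg.norm(d),'gate',-5-np.degrees(np.arctan2(d[1],d[0])-np.pi/2)*-1)
a=np.radians(-5-22.5); 
t=H-.163*np.array([-np.sin(a),np.cos(a)])
print(rel([*t,s['tcp_pos'][2]],-27.5))
E
```

```text
{'time_s': 8.825, 'joints': [-0.787, 0.133, 0.723, 1.731, -0.091, 1.312, -0.327], 'qd': [0.002, 0.003, 0.001, -0.001, -0.001, 0.001, 0.003], 'joint_efforts': [0.179, -39.491, 4.13, -39.59, 0.086, 1.217, -0.102], 'tcp_pos': [0.548, 0.029, 0.24], 'eef_rot': [-0.0, 0.799, 0.601, -0.0], 'wrist_force': [3.087, 0.571, -2.243], 'moment': [-0.007, -0.687, 0.023], 'grip_width': 0.015}
yaw -16.144794556159518
r 0.1632642005374093 gate -21.22747778791869
([3.5, -31.9, 0.0], [-0.0, 0.0, 11.4])
```

View pics/g_wrist.png

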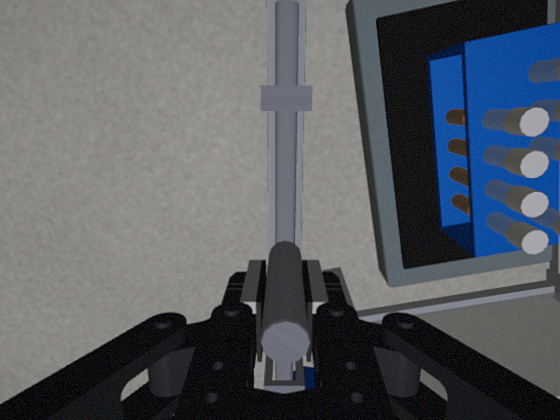

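The gate follows: bar and rail stay aligned with the tool and the hinge-side staple is still at (286,98). Second half.

Call:
apply_moves(
  xyz=[
    [0,-0.0028,0],
    [0.0001,-0.0057,0],
    [0.0004,-0.0091,0],
    [0.0006,-0.0125,0],
    [0.0009,-0.0159,0],
    [0.0013,-0.0193,0],
    [0.0018,-0.0227,0],
    [0.0023,-0.0261,0],
    [0.003,-0.0294,0],
    [0.0034,-0.0318,0],
    [0.0034,-0.0318,0],
    [0.0034,-0.0318,0],
  ],
  rotation=[
    [0,0,1],
    [0,0,2],
    [0,0,3.2],
    [0,0,4.4],
    [0,0,5.6],
    [0,0,6.8],
    [0,0,8],
    [0,0,9.2],
    [0,0,10.4],
    [0,0,11.3],
    [0,0,11.3],
    [0,0,11.3],
  ],
)

```text
time_s: 10.32
tcp_pos: [0.5185, 0.0415, 0.2401]
eef_rot: [-0.0, 0.855, 0.519, -0.0]
wrist_force: [4.1, -0.6, -2.0]
grip_width: 0.0144
```

```bash
python3 snap.py h wrist scene side|tail -1
python3 - <<'E'
from rel import *
import cv2
s=bot.sense();y=R0(s).apply([0,1,0]);print('yaw',np.degrees(np.arctan2(y[1],y[0])))
d=np.array([.5937,.1862])-s['tcp_pos'][:2];print('r',np.linalg.norm(d),'dir',np.degrees(np.arctan2(-d[0],d[1])))
im=cv2.imread('pics/h_scene.png')
cv2.imwrite('pics/h_z.png',cv2.resize(im[150:290,170:370],None,fx=4,fy=4,interpolation=cv2.INTER_CUBIC))
E
```

```text
{'time_s': 10.475, 'joints': [-0.843, 0.053, 0.712, 1.794, -0.036, 1.307, -0.601], 'qd': [-0.001, 0.001, 0.001, 0.001, -0.002, -0.0, -0.002], 'joint_efforts': [-0.581, -33.537, 0.938, -39.464, -0.587, 1.282, -0.034], 'tcp_pos': [0.519, 0.041, 0.24], 'eef_rot': [-0.0, 0.855, 0.519, -0.0], 'wrist_force': [3.08, -1.527, -2.198], 'moment': [-0.357, -0.875, 0.051], 'grip_width': 0.015}
yaw -27.444840740772364
r 0.16307646137242038 dir -27.45744456593734
```

View pics/h_wrist.png

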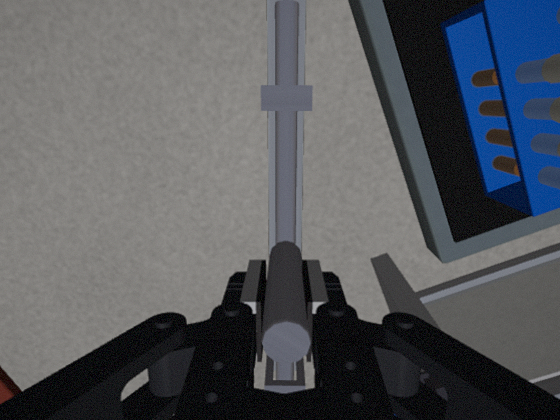

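View pics/h_z.png

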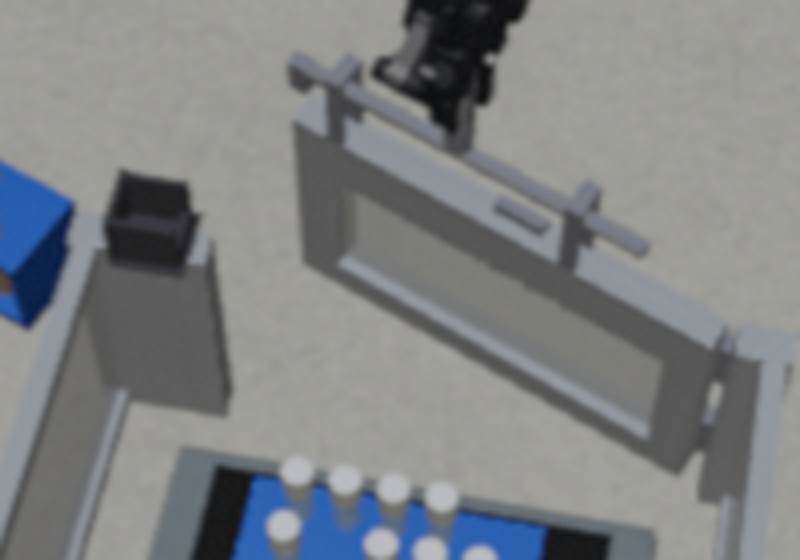

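View pics/h_side.png

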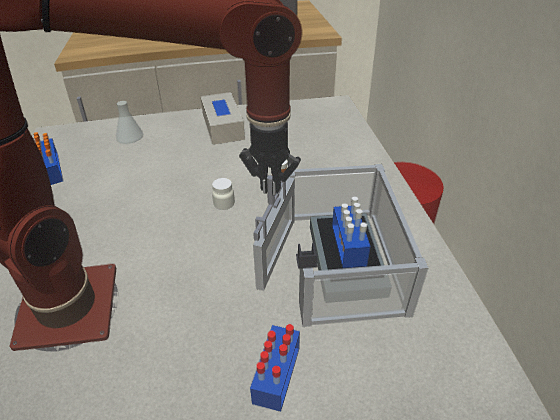

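The gate stands open and clear of the keeper, with the staples at about (256,166) and (317,198) in the scene. The rack, jar and bottle look untouched. I'll check the angle with the pixels.

Run:
```python
from geo import *
P,_,im,_=pickle.load(open('h_scene.pkl','rb'));Pa,_,ima,_=pickle.load(open('a_scene.pkl','rb'))
z1=lambda x,y:((x+.5)/4-.5+180,(y+.5)/4-.5+170)
z=lambda x,y:((x+.5)/4-.5+170,(y+.5)/4-.5+150)
f=lambda a,b:np.degrees(np.arctan2(-(b-a)[0],(b-a)[1]))
a=f(onz(Pa,*z1(235,112),.222),onz(Pa,*z1(520,158),.222));b=f(onz(P,*z(348,60),.222),onz(P,*z(590,188),.222));print(a,b,a-b)
# inside top edge of gate rail: corners free, hinge
e0=(onz(Pa,*z1(183,194),.17),onz(Pa,*z1(672,268),.17));e1=(onz(P,*z(300,124),.17),onz(P,*z(712,347),.17))
print(f(*e0),f(*e1),e1[0]-e0[0],np.linalg.norm(e1[0]-e0[0]))
# objects unchanged
d,_,i2,_=pickle.load(open('h_side.pkl','rb'));i1=pickle.load(open('a_side.pkl','rb'))[2]
for nm,A,B,(u0,v0,u1,v1) in [('jar',i1,i2,(208,175,238,212)),('rack',i1,i2,(245,318,305,412)),('bottle',ima,im,(370,232,412,286)),('rack s',ima,im,(120,165,190,230)),('jar s',ima,im,(385,183,420,222))]:
    D=np.abs(A[v0:v1,u0:u1].astype(int)-B[v0:v1,u0:u1]).mean();print(nm,D)
from station import bot
s=bot.sense();print(s['time_s'],s['tcp_pos'],s['wrist_force'],s['grip_width'])
```

```text
-5.034191408195921 -27.47729198110403 22.443100572908108
-4.122943271770711 -27.345260707361867 [-0.09880305  0.02730887  0.        ] 0.10250763922827634
jar 8.004804804804804
rack 7.189479905437352
bottle 3.4149029982363315
rack s 3.698388278388278
jar s 4.248107448107448
10.475 [0.51850713 0.04149352 0.24003978] [ 3.080329   -1.52669061 -2.1977292 ] 0.0146376817789933
```

Run:
```python
import cv2,numpy as np
for c,b in [('side',(200,165,245,220)),('side',(240,312,310,415)),('scene',(365,228,415,290)),('side',(60,300,110,340))]:
    A,B=[cv2.imread(f'pics/{t}_{c}.png',0).astype(np.float32)[b[1]:b[3],b[0]:b[2]] for t in 'ah']
    print(c,cv2.phaseCorrelate(A,B))
from station import job;print(job.close_job())
```

```text
side ((0.4908545356769629, -0.051567257007775424), 0.9792881726335596)
side ((-0.035027613374595035, 0.003757083661767524), 1.005866495424828)
scene ((-0.029817329078948518, 0.04022599934700111), 0.8636101318895817)
side ((0.014663732173076482, -0.10777363832238507), 0.9923434352874756)
the job is handed in; nothing more can be done
None
```

The job is handed in: the bolt is out of the keeper and the gate is held open about 10 cm at its free edge, with the gripper still on the handle. I gripped the rod at 50 N, lifted the bolt 16.5 mm, drew it about 36 mm along the gate, then swung the gate about its hinge while turning the hand with it.

**Last checks:**
- **Gate:** the staples in the camera images give 22.4° (0.392 rad). A rougher rail-corner check gave 23.2° and put the free edge 102 mm from shut.
- **Grip and forces:** at the last reading (10.5 s) the rod was still held and the arm was still. The wrist force was about 4 N, no more than 5 N in any reading.
- **Bolt:** the nose is visibly clear of the keeper.
- **Bottle, jar and rack:** the bottle and rack show no shift in the pictures. The jar patch read 0.5 px in the side view, which I took as a shading effect, since the arm never went near the jar.

The wrist camera and the two fixed cameras disagreed by about 2 to 3 mm on where the handle stood. I set the grasp between the two, and a closer wrist view confirmed the rod was centred between the pads before closing.

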